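# Fetch the nail file from the drawer and hold it level over the dust extractor

## Task

Pull the drawer of the small cabinet well open by its handle, draw the flat nail file (not the square buffer block or the round brush) out of its leaning slot, and hold it level with a broad face down, about 10 cm above the middle of the dust extractor's grille. Leave the block and the brush in their slots and everything else on the table and the cabinet where it is. Leave the drawer open and finish while still holding the file there: do not put it down or let go.

Things in the scene. Friction and masses are not known exactly. Their poses are not given: they have to be found in the camera images.
- drawer (a joint): How far the cabinet's drawer is pulled out, in m: 0 shut (the start), 0.20 at its stop; it slides level, stays where it is left and resists with about 2 N. Its white front panel is 294 mm wide and 15 mm thick, its top 172 mm above the table; its side and back walls reach 74 mm above the table.
- cabinet: Desktop cabinet fixed to the table: pale wood, 280 mm deep (x), 300 mm wide (y), 175 mm high, one drawer behind a white front panel. Origin at the centre of its underside; its x axis points from the drawer front to the back.
- rack (a point): Middle of the mouth of the middle slot of the white rack in the drawer, moving with it; axes as for the handle. Three slots stand in a row along y, 80 mm apart centre to centre, each 32 mm wide (y), 30 mm the other way and 45 mm deep. They lean 30 degrees from upright, tops away from the handle. This point lies 94 mm behind the front panel's outer face, 76 mm above the table.
- handle (a point): Middle of the drawer's handle: a level steel bar 11 mm thick and 120 mm long, 38 mm off the white front panel (centre to panel face), 150 mm above the table, 25 mm below the cabinet's top. It moves with the drawer. Its x axis points horizontally into the cabinet (the drawer is pulled along its -x), y lies along the bar, z up.
- file_mid (a point): Centre of the nail file: a flat grey board with a white core, 130 mm long (its z axis), 28 mm wide (its y axis) and 12 mm thick (its x axis, square to the broad faces), 25 to 65 g. It starts in any of the three slots, leaning 30 degrees, z axis up and away from the handle, its y axis across the drawer; its lower 45 mm are in the slot, its upper 85 mm stand free, its top about 150 mm above the table.
- block_mid (a point): Centre of the buffer block in another slot: a square bar 26 x 26 mm, 95 mm long (its z axis), leaning like the file. To be left in its slot.
- brush_mid (a point): Centre of the dusting brush in the remaining slot: a round wooden handle 24 mm thick with dark bristles at the top, 106 mm long in all (its z axis), leaning like the file. To be left in its slot.
- extractor: The dust extractor, fixed to the table: a flat white box, 160 mm (its x) by 200 mm (its y) and 55 mm high, with a dark grille with steel bars in its top. Its origin is the centre of its underside.
- grille (a point): Middle of the extractor's grille (115 by 150 mm), on its top, 55 mm above the table.
- water: Water bottle standing on the table at the left, 64 mm thick, 200 mm high; origin at the centre of its underside. A bystander.
- polish_a: Nail polish bottle standing on the table between the extractor's far side and the cabinet, 32 mm square, 80 mm high; origin at the centre of its underside. A bystander.
- polish_b: Nail polish bottle standing on the table at the left, 32 mm square, 80 mm high; origin at the centre of its underside. A bystander.
- jar: Small glass jar with a metal lid standing on the middle of the cabinet's top, 48 mm thick, 50 mm high; origin at the centre of its underside. A bystander.
- emery: Thin pale board lying on the table in front of the extractor, 150 x 20 x 5 mm (its x, y, z); origin at the centre of its underside. A bystander, not the file to fetch.
- file: The same nail file; this origin is the middle of the lower edge of the broad face it leans on, 65 mm along -z and 6 mm along +x from its centre; axes as for its centre.

How it is judged:
By the outcome, as a careful person would: the job done as asked, in the order asked, and still so for the second after the job is handed in, while the arm keeps its last pose, push and grip.
It also fails if it takes over 58 s, if anything falls off the work surface, if the arm or the gripper's body presses on something with over 40 N, if the wrist force passes 120 N, or if a joint passes its speed limit or range.

## Robot

A 7-joint arm with a two-finger parallel gripper is mounted at the origin on the work surface. World frame = base frame: x ahead of the robot, y to its left, z up, the work surface at z = 0. Lengths are in mm, angles in rad, forces in N, time in s.
With the tool pointing down it reaches from about 425 to 950 mm from the base axis. Payload 16.7 kg.
Tool frame: the origin (TCP) lies on the mounting face of the last link; the fingertips stand 199 mm ahead of it and the grasp point (between the pads) lies 180 mm ahead of it; z points along the fingers, y is the line along which they close (so a half turn about z gives the same grasp; the last joint's range is limited). The gripper opens to 94 mm and grips with 3 to 60 N. Pads are 16 mm wide; open, the fingers measure 119 mm over their backs; the gripper's body (75 mm by 177 mm) begins 78 mm behind the grasp point.
Start: joints at [1.087, 0.426, 0.074, 1.606, -0.034, 1.111, -0.067], TCP at [221.12, -637.726, 404.667] pointing down, gripper open.
Joint ranges: [-2.85, 2.85], [-0.5, 2.14], [-1.23, 1.37], [0.21, 2.46], [-1.02, 4.16], [0.16, 2.05], [-2.73, 2.73]. Speed limits (rad/s): [1.89, 1.89, 2.39, 2.39, 3.01, 3.01, 3.01].

## Interface

Orientations are given as a rotation vector (axis times angle).
In Python, from plant import robot, camera, calibration gives the robot as it stands.
- The arm moves only by the shell command python3 -m inch 'ROWS'. ROWS is JSON, a list of rows, each a list of 7 numbers: the shift along the tool's x, y, z in cm, then the turn, a rotation vector about the tool's x, y, z in rad, then the closure, from -1 (fully open) to 1 (shut). A call has exactly 8 rows; each row is the pose to reach, as a shift and turn from the pose commanded when the call began, along the tool's axes at that moment; what a row does not reach only later rows make up. A row lasts 1/12 s, in which the tool goes at most 41.7 mm and 7.16 degrees, less where a joint would pass 70% of its speed; a pose out of reach is approached as far as the arm can. A call with a gripper value outside its range is refused whole. The fingers move at their own pace and stop on an object; the grip force is fixed at half the most. Time passes only in rows, so rows that repeat a pose let the fingers close, or fill a call up. It gives the time, the measured TCP pose, the force, the opening and the grip force at its end, in the units of the state.
- robot.state(): the state, without advancing time (a new reading comes with each control period).
- camera(name): name is "side" or "top"; returns the picture (400x640x3 uint8, blue, green, red); there is no depth.
- calibration(name): a dict with "fx", "fy", "cx", "cy" (pixels), "k1" (the pictures are not rectified: a ray, as slopes to the right and down, at radius r is drawn at 1 + k1 r^2 times it, then the intrinsics apply), "R" (3x3) and "t" (3): a world point X has camera coordinates R X + t. Camera axes: x right, y down, z forward; pixel columns grow to the right and rows downward; lengths in mm; the calibration is good to about 2 mm. A picture is of the moment at which its call begins. calibration takes no time and is no camera call.
- robot.hand_in(): hands the job in; it is judged then, once.
The state is a dict: "clock": time; "joint_positions": joint angles; "joint_vel": joint speeds; "tau": joint torques, N m; "eef_pos": TCP position; "tool_rot": TCP orientation; "wrist_force": force on the tool from outside, world axes, zero at the start; "moment": the same for the moment, N m; "width": finger opening in mm; "finger_force": force on a finger pad.
Only numpy, scipy, OpenCV 4.12 (cv2) and the standard library are available. Lean on these libraries where they do the work, as an engineer would, in place of code of your own. Each camera call takes 0.05 s, during which the arm holds its last target. There are 200 camera calls.

## Working session

There is one attempt and no reset: what is moved stays moved. The work goes in short steps, Python scripts to look and compute and a shell command to move; the robot and the scene stay as the last step left them, time stands still between calls to the robot, and variables do not carry over. Pictures are saved under pics/ and viewed, at most 10 in all, crops included, and the job is handed in when it is done.

```bash
ls; mkdir -p pics; python3 - <<'E'
from plant import robot,camera,calibration
import cv2,numpy as np
for n in("side","top"):
    cv2.imwrite(f"pics/{n}0.png",camera(n)); c=calibration(n); print(n,c, -np.array(c["R"]).T@np.array(c["t"]))
s=robot.state(); print({k:s[k] for k in("clock","eef_pos","tool_rot","width","wrist_force")})
E
```

```text
pics
side {'fx': 367.74258457527225, 'fy': 367.74258457527225, 'cx': 320.7747323845732, 'cy': 193.24717086205513, 'k1': -0.06269065393354341, 'R': array([[ 0.79782555, -0.60271119,  0.01461533],
       [-0.44173481, -0.60089113, -0.66618331],
       [ 0.41029836,  0.52504197, -0.74564481]]), 't': array([-422.81334423,  375.06778948,  718.7335484 ])} [ 208.11659388 -406.82470358  791.96340084]
top {'fx': 443.96196914433534, 'fy': 443.96196914433534, 'cx': 318.3212184175704, 'cy': 198.28334164190971, 'k1': -0.04743712912989805, 'R': array([[ 0.02479239, -0.99967987,  0.0050495 ],
       [-0.98969297, -0.02525672, -0.14096068],
       [ 0.14104309, -0.0015027 , -0.99000232]]), 't': array([  49.62036741,  577.56807367, 1266.95169074])} [ 391.69007669   66.09581315 1335.44894121]
{'clock': 0.1, 'eef_pos': array([ 221.09215891, -637.60626879,  404.04640595]), 'tool_rot': array([-3.09687774e+00, -5.21530215e-01,  3.52905715e-04]), 'width': 93.9682284872452, 'wrist_force': array([-0.09978893, -0.5644019 ,  0.42622475])}
```

View pics/side0.png

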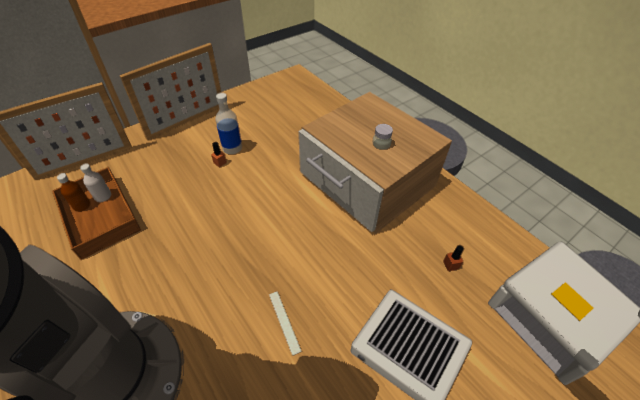

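View pics/top0.png

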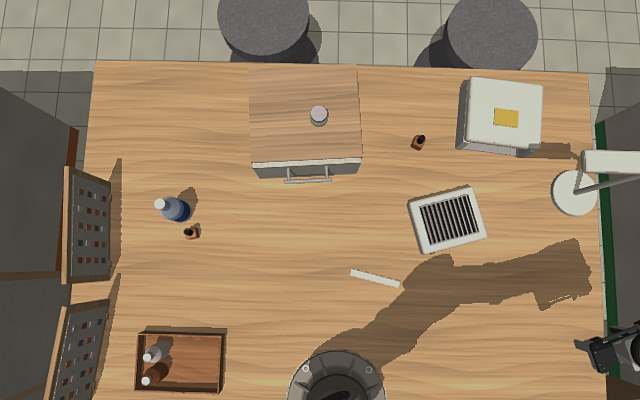

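The side view shows the handle from about (308,158) to (347,184) and the grille centred near (413,342). In the top view the handle runs from (285,181) to (331,180), the cabinet front edge from (250,165) to (362,158), and the grille is centred near (449,219).

```bash
cat > h.py <<'E'
from plant import robot,camera,calibration
import cv2,numpy as np
from scipy.spatial.transform import Rotation as Ro
def ray(n,p):
    c=calibration(n);R=np.array(c["R"]);K=np.array([[c["fx"],0,c["cx"]],[0,c["fy"],c["cy"]],[0,0,1]])
    u=cv2.undistortPoints(np.array([[p]],float),K,np.array([c["k1"],0,0,0,0.]))[0,0]
    # k1 model of cv2 is identical: drawn = u(1+k1 r^2)
    return -R.T@np.array(c["t"]),R.T@np.r_[u,1]
def onz(n,p,z):
    o,d=ray(n,p);return o+d*(z-o[2])/d[2]
def proj(n,X):
    c=calibration(n);R=np.array(c["R"]);K=np.array([[c["fx"],0,c["cx"]],[0,c["fy"],c["cy"]],[0,0,1]])
    return cv2.projectPoints(np.atleast_2d(np.array(X,float)),cv2.Rodrigues(R)[0],np.array(c["t"]),K,np.array([c["k1"],0,0,0,0.]))[0][:,0]
def tri(pa,pb):
    o1,d1=ray("side",pa);o2,d2=ray("top",pb)
    s=np.linalg.lstsq(np.c_[d1,-d2],o2-o1,rcond=None)[0]
    a,b=o1+d1*s[0],o2+d2*s[1];return (a+b)/2,np.linalg.norm(a-b)
def go(X,Rt,s=None):
    """shift (cm) and turn from measured pose to grasp-point target X, tool rotation matrix Rt"""
    s=s or robot.state();R=Ro.from_rotvec(s["tool_rot"]).as_matrix();T=np.array(X)-180*Rt[:,2]
    return np.round(R.T@(T-s["eef_pos"])/10,2),np.round(Ro.from_matrix(R.T@Rt).as_rotvec(),3)
E
python3 - <<'E'
from h import *
np.set_printoptions(precision=1,suppress=True)
for p in[(285,181),(331,180)]: print("handle top",onz("top",p,150))
for p in[(308,158),(347,184)]: print("handle side",onz("side",p,150))
for p in[(250,165),(362,158),(249,72),(358,70)]: print("cab top",onz("top",p,173))
t=cv2.imread("pics/top0.png");s=cv2.imread("pics/side0.png")
for n,im,r,z in(("top",t,(400,180,490,260),55),("side",s,(345,285,475,400),55)):
    x0,y0,x1,y1=r;g=cv2.cvtColor(im,cv2.COLOR_BGR2GRAY)[y0:y1,x0:x1]
    m=cv2.morphologyEx((g<60).astype(np.uint8)*255,cv2.MORPH_CLOSE,np.ones((9,9)))
    c=max(cv2.findContours(m,0,2)[0],key=cv2.contourArea);q=cv2.minAreaRect(c)
    ctr=np.array(q[0])+(x0,y0);print(n,"grille",ctr,onz(n,ctr,z),[onz(n,b+np.array((x0,y0)),z)[:2] for b in cv2.boxPoints(q)])
print("emery",onz("top",(375,278),5),"polA",onz("top",(418,142),60), onz("side",(455,262),30),"water",onz("side",(229,148),0),"polB",onz("side",(219,163),0),"jar",onz("side",(383,143),175))
big=lambda im,r,k:cv2.resize(im[r[1]:r[3],r[0]:r[2]],None,fx=k,fy=k,interpolation=cv2.INTER_CUBIC)
cv2.imwrite("pics/z0.png",np.hstack([cv2.resize(big(t,(240,140,370,200),3),(390,300)),big(s,(290,120,392,240),2.5)[:300,:255]]))
E
```

```text
handle top [605.6 155.8 150. ]
handle top [611.6  31.1 150. ]
handle side [608.  161.1 150. ]
handle side [630.   31.7 150. ]
cab top [642.5 249.3 173. ]
cab top [669.4 -50.1 173. ]
cab top [905.5 265.  173. ]
cab top [919.2 -36.7 173. ]
top grille [448.7 219.1] [ 522.6 -316.6   55. ] [array([ 554.6, -231.6]), array([ 595.7, -376.5]), array([ 490.7, -401.6]), array([ 450.8, -258. ])]
side grille [414.9 343.4] [ 522.6 -320.4   55. ] [array([ 447.7, -260.7]), array([ 558. , -228.9]), array([ 597.9, -381.4]), array([ 491.8, -400.4])]
emery [ 347.2 -109.6    5. ] polA [ 749.6 -227.4   60. ] [ 754.6 -240.5   30. ] water [522.6 484.4   0. ] polB [464.5 439.6   0. ] jar [781.9  71.2 175. ]
```

View pics/z0.png

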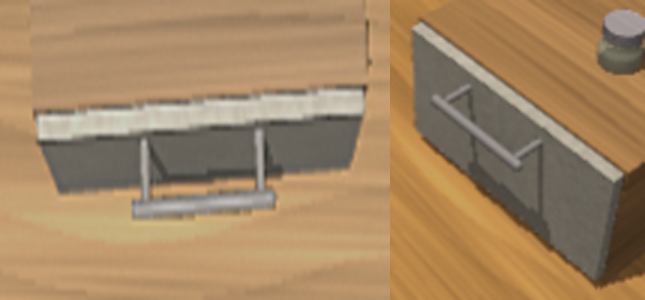

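```bash
cat >> h.py <<'E'
YAW=np.radians(5.2)
cx=np.array([np.cos(YAW),np.sin(YAW),0]);cy=np.array([-np.sin(YAW),np.cos(YAW),0]);cz=np.array([0,0,1.])
def Rm(y,z):  # from closing line y and approach z
    y=y/np.linalg.norm(y);z=z/np.linalg.norm(z);return np.c_[np.cross(y,z),y,z]
E
python3 - <<'E'
from h import *
np.set_printoptions(precision=1,suppress=True)
for a,b in[((308,158),(285,181)),((347,184),(331,180))]: print(tri(a,b))
print(go([614,95,235],Rm(cx,-cz)))
print(proj("side",[[614,95,150]]),proj("top",[[614,95,150]]))
E
```

```text
(array([604.2, 155.4, 156.3]), np.float64(0.49746025444020586))
(array([615.9,  27.4, 161. ]), np.float64(14.87270948856625))
(array([ 61.1, -56.4,  -1. ]), array([-0. , -0. , -1.3]))
[[325.6 171.7]] [[307.5 178.5]]
```

Top zoom: the bar runs from (284,182) to (332,180) and the panel's top edge from (253,168) to (361,162). Side zoom: the bar runs from (308,160) to (342,185). That puts the handle at about (610,94) with a yaw of about 5°.

```bash
python3 -m inch '[[60.8,-56,-1,0,0,-1.3,0.15],[60.8,-56,-1,0,0,-1.3,0.15],[60.8,-56,-1,0,0,-1.3,0.15],[60.8,-56,-1,0,0,-1.3,0.15],[60.8,-56,-1,0,0,-1.3,0.15],[60.8,-56,-1,0,0,-1.3,0.15],[60.8,-56,-1,0,0,-1.3,0.15],[60.8,-56,-1,0,0,-1.3,0.15]]'
python3 -c "
from h import *
print(go([610,94,235],Rm(cx,-cz)))"
```

```text
clock: 0.77
eef_pos: [379.2, -342.1, 408.7]
tool_rot: [2.463, 1.951, -0.0]
wrist_force: [1.4, 0.3, -0.7]
width: 44.1
finger_force: 0.0
(array([47.73, 12.49, -0.64]), array([-0.   ,  0.   , -0.322]))
```

```bash
python3 -m inch '[[48,12.5,-0.6,0,0,-0.32,0.15],[48,12.5,-0.6,0,0,-0.32,0.15],[48,12.5,-0.6,0,0,-0.32,0.15],[48,12.5,-0.6,0,0,-0.32,0.15],[48,12.5,-0.6,0,0,-0.32,0.15],[48,12.5,-0.6,0,0,-0.32,0.15],[48,12.5,-0.6,0,0,-0.32,0.15],[48,12.5,-0.6,0,0,-0.32,0.15]]'
python3 -c "
from h import *
print(go([610,94,235],Rm(cx,-cz)))"
```

```text
clock: 1.43
eef_pos: [536.6, -48.4, 412.8]
tool_rot: [2.128, 2.311, -0.0]
wrist_force: [-0.5, -0.7, -0.1]
width: 39.8
finger_force: 0.0
(array([13.58,  8.49, -0.22]), array([-0.   ,  0.   , -0.008]))
```

```bash
python3 -m inch '[[13.5,8.5,-0.2,0,0,0,0.15],[13.5,8.5,-0.2,0,0,0,0.15],[13.5,8.5,-0.2,0,0,0,0.15],[13.5,8.5,-0.2,0,0,0,0.15],[13.5,8.5,-0.2,0,0,0,0.15],[13.5,8.5,-0.2,0,0,0,0.15],[13.5,8.5,-0.2,0,0,0,0.15],[13.5,8.5,-0.2,0,0,0,0.15]]'
python3 -c "
from h import *
print(go([610,94,150],Rm(cx,-cz)))
s=camera('side')[60:260,220:460];t=camera('top')[80:240,220:400]
cv2.imwrite('pics/z1.png',np.hstack([cv2.resize(s,(400,333))[:320],cv2.resize(t,(360,320))]))"
```

```text
clock: 2.1
eef_pos: [609.5, 90.0, 414.6]
tool_rot: [2.129, 2.31, -0.001]
wrist_force: [-0.4, -1.2, -0.6]
width: 39.9
finger_force: 0.0
(array([0.4 , 0.09, 8.46]), array([-0.001,  0.001, -0.009]))
```

View pics/z1.png

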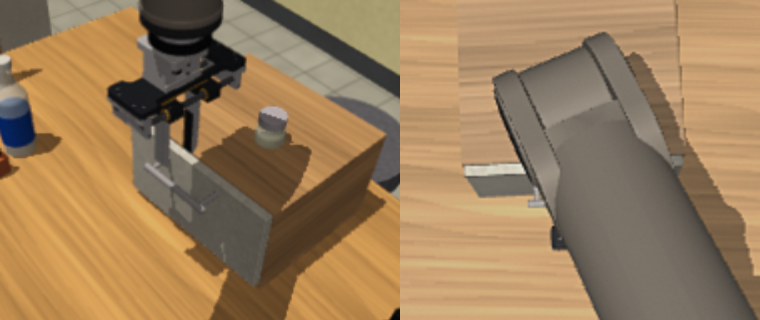

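The side crop shows the fingers straddling the handle bar from above, with the front finger near (160,110) and the rear near (190,130). Both are clear of the panel, so I'm descending.

```bash
python3 -m inch '[[0.3,0.1,2,0,0,0,0.28],[0.3,0.1,4,0,0,0,0.28],[0.3,0.1,5,0,0,0,0.28],[0.3,0.1,6,0,0,0,0.28],[0.3,0.1,7,0,0,0,0.28],[0.3,0.1,8,0,0,0,0.28],[0.3,0.1,8.5,0,0,0,0.28],[0.3,0.1,8.5,0,0,0,0.28]]'

```

```text
clock: 2.87
eef_pos: [610.3, 94.2, 328.7]
tool_rot: [-2.127, -2.311, 0.002]
wrist_force: [-0.3, 0.4, 0.1]
width: 33.4
finger_force: 0.0
```

```bash
python3 -m inch '[[0,0,0,0,0,0,1],[0,0,0,0,0,0,1],[0,0,0,0,0,0,1],[0,0,0,0,0,0,1],[0,0,0,0,0,0,1],[0,0,0,0,0,0,1],[0,0,0,0,0,0,1],[0,0,0,0,0,0,1]]'

```

```text
clock: 3.53
eef_pos: [610.6, 94.5, 330.3]
tool_rot: [2.127, 2.311, 0.001]
wrist_force: [0.6, 0.1, 7.3]
width: 9.7
finger_force: 30.0
```

```bash
python3 -m inch '[[0,-1,0,0,0,0,1],[0,-3,0,0,0,0,1],[0,-5,0,0,0,0,1],[0,-7,0,0,0,0,1],[0,-8.5,0,0,0,0,1],[0,-9.5,0,0,0,0,1],[0,-10,0,0,0,0,1],[0,-10,0,0,0,0,1]]'

```

```text
clock: 4.2
eef_pos: [510.0, 86.5, 330.2]
tool_rot: [2.127, 2.312, 0.001]
wrist_force: [-2.0, 4.3, 7.2]
width: 10.1
finger_force: 30.0
```

```bash
python3 -m inch '[[0,-1,0,0,0,0,1],[0,-3,0,0,0,0,1],[0,-5,0,0,0,0,1],[0,-6.5,0,0,0,0,1],[0,-7.5,0,0,0,0,1],[0,-8.3,0,0,0,0,1],[0,-8.5,0,0,0,0,1],[0,-8.5,0,0,0,0,1]]'

```

```text
clock: 4.87
eef_pos: [425.9, 79.8, 330.2]
tool_rot: [2.127, 2.312, 0.002]
wrist_force: [-2.0, 6.7, 6.7]
width: 10.1
finger_force: 30.0
```

```bash
python3 -m inch '[[0,0,0,0,0,0,0.28],[0,0,0,0,0,0,0.28],[0,0,0,0,0,0,0.28],[0,0,0,0,0,0,0.28],[0,0,0,0,0,0,0.28],[0,0,0,0,0,0,0.28],[0,0,0,0,0,0,0.28],[0,0,-1,0,0,0,0.28]]'
python3 -m inch '[[0,0,-3,0,0,0,0.28],[0,0,-6,0,0,0,0.28],[0,0,-9,0,0,0,0.28],[0,0,-12,0,0,0,0.28],[-4,0,-14,0,0,0,0.1],[-8,0,-15,0,0,0,0],[-12,0,-15,0,0,0,0],[-16,0,-15,0,0,0,0]]'
python3 -m inch '[[-4,0,0,0,0,0,0],[-8,0,0,0,0,0,0],[-12,0,0,0,0,0,0],[-16,0,0,0,0,0,0],[-20,1,0,0,0,0,0],[-24,2,0,0,0,0,0],[-24,2,0,0,0,0,0],[-24,2,0,0,0,0,0]]'
python3 -c "
from h import *
s=camera('side');t=camera('top');cv2.imwrite('pics/s2.png',s);cv2.imwrite('pics/t2.png',t)
cv2.imwrite('pics/z2.png',np.hstack([cv2.resize(s[80:240,230:400],(408,384)),cv2.resize(t[130:260,240:370],(384,384))]))"
```

```text
clock: 5.53
eef_pos: [425.6, 78.8, 338.8]
tool_rot: [-2.126, -2.31, 0.003]
wrist_force: [0.1, -0.6, -0.5]
width: 33.7
finger_force: 0.0
clock: 6.2
eef_pos: [438.9, -82.0, 491.8]
tool_rot: [2.125, 2.311, 0.002]
wrist_force: [1.1, -0.7, 0.1]
width: 47.0
finger_force: 0.0
clock: 6.87
eef_pos: [479.1, -319.8, 489.6]
tool_rot: [-2.13, -2.308, -0.001]
wrist_force: [-0.0, 1.3, -0.3]
width: 46.7
finger_force: 0.0
```

View pics/z2.png

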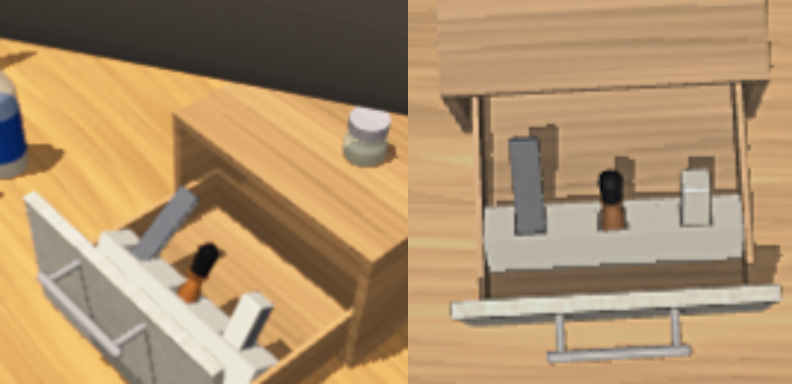

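The drawer is open and the grey file is in the left slot: top edge near (279,177) and foot near (281,209) in full top-view pixels. The brush is in the middle slot and the pale block in the right.

```bash
python3 - <<'E'
from h import *
np.set_printoptions(precision=1,suppress=True)
T=onz("top",(278.6,177.4),150);M=onz("top",(281.3,208.9),76)
print("top",T,"mouth",M, (T-M), "side top",onz("side",(307,161.7),150))
rack=np.array([426,79.5,76])+132*cx; print("pred slot",rack+80*cy, "ax top", rack+80*cy+85*(.5*cx+.866*cz))
for n,z in (("handle",150),):
    a=onz("top",(240+(550-408)*.3385,130+357*.3385),150);b=onz("top",(240+(690-408)*.3385,130+350*.3385),150);print("handle",a,b,(a+b)/2)
print(robot.state()['joint_positions'])
E
```

```text
top [615.1 173.5 150. ] mouth [537.8 169.1  76. ] [77.3  4.4 74. ] side top [597.9 151.5 150. ]
pred slot [550.2 171.1  76. ] ax top [592.5 175.  149.6]
handle [417.7 141.1 150. ] [427.1  15.4 150. ] [422.4  78.3 150. ]
[ 0.7  0.2 -0.2  1.7  0.   1.2  0.5]
```

```bash
python3 - <<'E'
from h import *
np.set_printoptions(precision=1,suppress=True)
rack=np.array([424,79.5,76])+132*cx
print(tri((308.3,160.3),(278.6,177.4)))
ax=.5*cx+.866*cz
P=[rack+80*cy+85*ax+s*14*cy+e*6*(.866*cx-.5*cz) for s in(1,-1) for e in(1,-1)]+[rack+80*cy+s*14*cy-6*(.866*cx-.5*cz) for s in (1,-1)]
s=cv2.imread('pics/s2.png');t=cv2.imread('pics/t2.png')
def dr(n,im,x0,y0,x1,y1,k):
    z=cv2.resize(im[y0:y1,x0:x1],None,fx=k,fy=k,interpolation=cv2.INTER_NEAREST)
    for p in proj(n,P): cv2.circle(z,tuple(int(v) for v in ((p-(x0,y0)+.5)*k)),3,(0,0,255),1)
    return z
cv2.imwrite('pics/z3.png',np.hstack([dr("side",s,270,140,330,200,6),dr("top",t,260,165,320,225,6)]))
E
```

```text
(array([619.6, 176. , 124.3]), np.float64(0.6179982087486752))
```

View pics/z3.png

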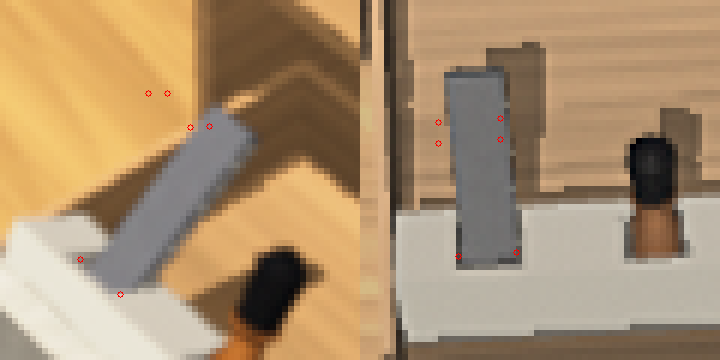

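```bash
python3 - <<'E'
from h import *
np.set_printoptions(precision=1,suppress=True)
for a,b in[((305.5,157.5),(274.2,177.5)),((313,162.8),(283.8,176.7)),((285.5,183.7),(276.3,209.2)),((293.8,188.3),(286.7,209.2))]: print(*tri(a,b))
E
```

```text
[618.9 188.  125.8] 0.29812247245276474
[622.9 161.1 124.6] 1.4859771457643536
[541.1 180.9  77.8] 10.45736209687975
[543.4 149.4  85.3] 15.948540183796581
```

The file has tipped back within the oversize slot. Its upper end is at about (621,174,125), leaning about 55°. I'll grip its edges about 45 mm from the top, with the tool tilted 15°.

```bash
cat >> h.py <<'E'
G=np.array([587,173,98.]);a=np.radians(15);D=np.sin(a)*cx-np.cos(a)*cz
RG=Rm(cy,D)
E
python3 -c "
from h import *
print(go(G+[0,0,150],RG))"
```

```text
(array([47.92, 10.18,  6.86]), array([-0.206, -0.205, -1.568]))
```

```bash
python3 -m inch '[[48,10,6.8,-0.2,-0.2,-1.57,0.19],[48,10,6.8,-0.2,-0.2,-1.57,0.19],[48,10,6.8,-0.2,-0.2,-1.57,0.19],[48,10,6.8,-0.2,-0.2,-1.57,0.19],[48,10,6.8,-0.2,-0.2,-1.57,0.19],[48,10,6.8,-0.2,-0.2,-1.57,0.19],[48,10,6.8,-0.2,-0.2,-1.57,0.19],[48,10,6.8,-0.2,-0.2,-1.57,0.19]]'
python3 -c "
from h import *
print(go(G+[0,0,150],RG))"
```

```text
clock: 7.63
eef_pos: [518.3, 13.1, 444.8]
tool_rot: [0.725, 2.879, 0.01]
wrist_force: [1.5, 0.3, 0.1]
width: 38.1
finger_force: 0.0
(array([ 5.77, 14.66,  2.09]), array([-0.077, -0.079, -0.577]))
```

```bash
python3 -m inch '[[5.8,14.7,2.1,-0.08,-0.08,-0.58,0.19],[5.8,14.7,2.1,-0.08,-0.08,-0.58,0.19],[5.8,14.7,2.1,-0.08,-0.08,-0.58,0.19],[5.8,14.7,2.1,-0.08,-0.08,-0.58,0.19],[5.8,14.7,2.1,-0.08,-0.08,-0.58,0.19],[5.8,14.7,2.1,-0.08,-0.08,-0.58,0.19],[5.8,14.7,2.1,-0.08,-0.08,-0.58,0.19],[5.8,14.7,2.1,-0.08,-0.08,-0.58,0.19]]'
python3 -c "
from h import *
print(go(G+[0,0,60],RG),robot.state()['joint_positions'].round(2))"
```

```text
clock: 8.3
eef_pos: [542.6, 165.0, 421.6]
tool_rot: [-0.118, 2.878, 0.02]
wrist_force: [-0.6, -0.3, 0.7]
width: 38.0
finger_force: 0.0
(array([2.48, 0.36, 8.62]), array([ 0.001, -0.   , -0.009])) [ 0.18  0.24 -0.7   1.89  0.34  0.85  0.96]
```

```bash
python3 -m inch '[[0.5,0.1,2,0,0,0,0.19],[1,0.2,4,0,0,0,0.19],[1.6,0.3,6,0,0,0,0.19],[2.2,0.3,7.6,0,0,0,0.19],[2.5,0.3,8.6,0,0,0,0.19],[2.5,0.3,8.6,0,0,0,0.19],[2.5,0.3,8.6,0,0,0,0.19],[2.5,0.3,8.6,0,0,0,0.19]]'
python3 -c "
from h import *
print(go(G,RG))
s=camera('side');t=camera('top')
p=np.r_[proj('side',[G+[0,0,60],G]),proj('top',[G])];print(p)
cv2.imwrite('pics/z4.png',np.hstack([cv2.resize(s[100:220,260:360],(400,480)),cv2.resize(t[130:250,240:340],(400,480))]))"
```

```text
clock: 8.97
eef_pos: [541.1, 168.9, 332.7]
tool_rot: [-0.122, 2.877, 0.022]
wrist_force: [0.1, 1.3, 0.4]
width: 37.9
finger_force: 0.0
(array([ 1.63, -0.03,  5.86]), array([ 0.002,  0.001, -0.006]))
[[298.53465654 156.43288991]
 [299.21321546 173.13589073]
 [279.95458065 190.64190117]]
```

View pics/z4.png

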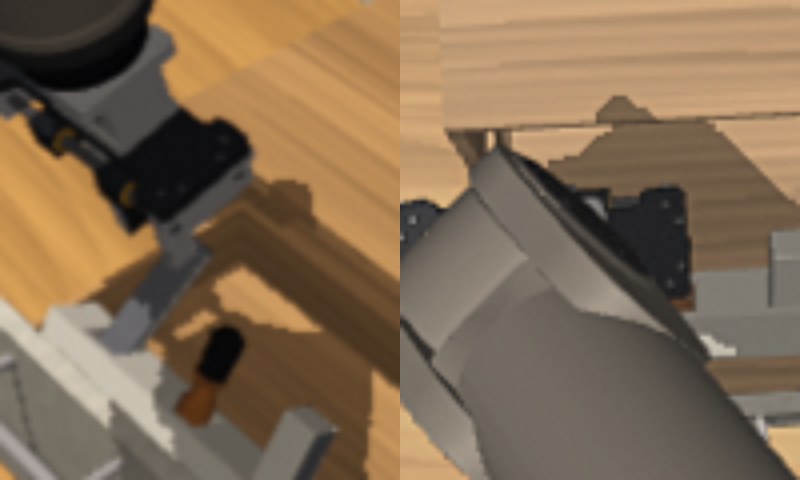

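The side crop shows the near finger above the file's edge around (185,240), with brush and block clear. I'll finish the descent.

```bash
python3 -m inch '[[0.3,0,1,0,0,0,0.19],[0.6,0,2,0,0,0,0.19],[0.9,0,3,0,0,0,0.19],[1.1,0,4,0,0,0,0.19],[1.4,0,5,0,0,0,0.19],[1.6,0,5.8,0,0,0,0.19],[1.6,0,5.8,0,0,0,0.19],[1.6,0,5.8,0,0,0,0.19]]'
python3 -c "
from h import *
print(go(G,RG))"
```

```text
clock: 9.73
eef_pos: [540.1, 169.3, 270.8]
tool_rot: [-0.125, 2.879, 0.022]
wrist_force: [0.6, -0.3, -0.2]
width: 38.5
finger_force: 0.0
(array([-0.07, -0.06, -0.1 ]), array([ 0.002, -0.002, -0.005]))
```

```bash
python3 -m inch '[[0,0,0,0,0,0,0.4],[0,0,0,0,0,0,1],[0,0,0,0,0,0,1],[0,0,0,0,0,0,1],[0,0,0,0,0,0,1],[0,0,0,0,0,0,1],[0,0,0,0,0,0,1],[0,0,0,0,0,0,1]]'

```

```text
clock: 10.4
eef_pos: [540.4, 169.2, 271.6]
tool_rot: [-0.124, 2.877, 0.022]
wrist_force: [1.6, 1.0, 3.2]
width: 27.7
finger_force: 30.0
```

```bash
python3 -m inch '[[-0.7,0,-0.7,0,0,0,1],[-0.33,0,-1.38,0,-0.06,0,1],[0.75,0,-1.9,0,-0.16,0,1],[1.1,0,-2.1,0,-0.2,0,1],[0.75,0,-2.75,0,-0.22,0,1],[0.95,0,-3.1,0,-0.26,0,1],[1.1,0,-3.45,0,-0.3,0,1],[1.1,0,-3.45,0,-0.3,0,1]]'
python3 -c "
from h import *
s=robot.state();R=Ro.from_rotvec(s['tool_rot']).as_matrix();print(s['eef_pos']+180*R[:,2],R[:,2])
s=camera('side')
cv2.imwrite('pics/z5.png',cv2.resize(s[100:220,250:370],(480,480)))"
```

```text
clock: 11.07
eef_pos: [521.0, 167.5, 303.0]
tool_rot: [-0.111, 2.576, 0.036]
wrist_force: [0.6, 0.5, -0.3]
width: 27.7
finger_force: 30.0
[616.85018889 176.2482436  150.84232398] [ 0.53233125  0.04850756 -0.84514523]
```

View pics/z5.png

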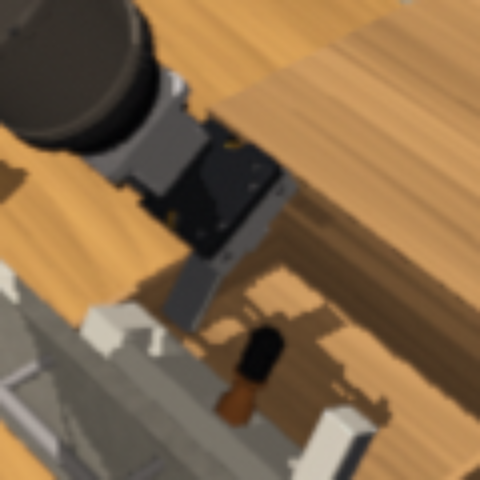

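The file's lower end, near (190,325) in the crop, is out of the slot. The brush and block are still in place. Lifting straight up next.

```bash
python3 -m inch '[[-1,0,-1.6,0,0,0,1],[-2.1,0,-3.4,0,0,0,1],[-3.4,0,-5.6,0,0,0,1],[-4.6,0,-8,0,0,0,1],[-5.8,0,-10.5,0,0,0,1],[-6.3,0,-12.5,0,0,0,1],[-6.3,0,-13.8,0,0,0,1],[-6.3,0,-13.8,0,0,0,1]]'
python3 -c "
from h import *
s=camera('side');t=camera('top');cv2.imwrite('pics/s6.png',s);cv2.imwrite('pics/t6.png',t)
st=robot.state();R=Ro.from_rotvec(st['tool_rot']).as_matrix();g=st['eef_pos']+180*R[:,2];p=proj('side',[g])[0];print(g,p,st['joint_positions'].round(2))
x,y=int(p[0])-60,max(0,int(p[1])-60)
cv2.imwrite('pics/z6.png',cv2.resize(s[y:y+120,x:x+120],(480,480)));print(x,y)"
```

```text
clock: 11.78
eef_pos: [500.6, 165.6, 455.1]
tool_rot: [-0.111, 2.577, 0.039]
wrist_force: [0.9, 0.1, -0.1]
width: 27.9
finger_force: 30.0
[596.25975513 173.86119996 299.83923145] [299.82832944 108.35543056] [ 0.03  0.05 -0.55  2.05  0.45  0.58  0.83]
239 48
```

View pics/z6.png

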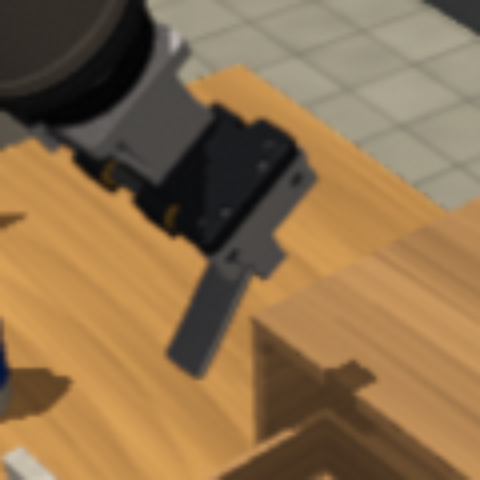

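```bash
python3 - <<'E'
from h import *
np.set_printoptions(precision=2,suppress=True)
st=robot.state();R=Ro.from_rotvec(st['tool_rot']).as_matrix();g=st['eef_pos']+180*R[:,2]
def pl(n,p):
    o,d=ray(n,p);return R.T@(o+d*((g-o)@R[:,1])/(d@R[:,1])-g)
for q in[(187,367),(225,285),(207,326)]: print(pl("side",(239+q[0]/4,48+q[1]/4)), R@pl("side",(239+q[0]/4,48+q[1]/4)))
E
```

```text
[74.09  0.   33.25] [-44.95  -3.64 -67.54]
[24.64  0.   12.16] [-14.36  -1.15 -23.39]
[48.69  0.   23.31] [-28.77  -2.32 -45.62]
```

```bash
cat >> h.py <<'E'
def final(zc,ang=66.5,off=17,C=(522.6,-318.5),haz=149):
    b=np.radians(ang);hz=np.radians(haz);h=np.array([np.cos(hz),np.sin(hz),0])
    z=np.cos(b)*h-np.sin(b)*cz; x=np.sin(b)*h+np.cos(b)*cz
    Rt=np.c_[x,np.cross(z,x),z]
    return np.r_[C,zc]-off*h,Rt
E
python3 -c "
from h import *
print(go(*final(230)))"
```

```text
(array([ -1.43, -53.59,   7.4 ]), array([0.053, 0.936, 0.65 ]))
```

```bash
python3 -m inch '[[-1.4,-53.5,7.4,0.05,0.94,0.65,1],[-1.4,-53.5,7.4,0.05,0.94,0.65,1],[-1.4,-53.5,7.4,0.05,0.94,0.65,1],[-1.4,-53.5,7.4,0.05,0.94,0.65,1],[-1.4,-53.5,7.4,0.05,0.94,0.65,1],[-1.4,-53.5,7.4,0.05,0.94,0.65,1],[-1.4,-53.5,7.4,0.05,0.94,0.65,1],[-1.4,-53.5,7.4,0.05,0.94,0.65,1]]'
python3 -c "
from h import *
print(go(*final(230)),robot.state()['joint_positions'].round(2))"
```

```text
clock: 12.55
eef_pos: [561.2, -162.9, 415.5]
tool_rot: [-0.654, -2.777, -0.151]
wrist_force: [1.0, -0.1, -0.5]
width: 27.8
finger_force: 30.0
(array([-12.3 , -16.33,  -2.31]), array([0.009, 0.107, 0.081])) [ 0.41  0.37 -0.26  1.69 -0.03  1.37  1.27]
```

```bash
python3 -m inch '[[-12.3,-16.3,-2.3,0.01,0.11,0.08,1],[-12.3,-16.3,-2.3,0.01,0.11,0.08,1],[-12.3,-16.3,-2.3,0.01,0.11,0.08,1],[-12.3,-16.3,-2.3,0.01,0.11,0.08,1],[-12.3,-16.3,-2.3,0.01,0.11,0.08,1],[-12.3,-16.3,-2.3,0.01,0.11,0.08,1],[-12.3,-16.3,-2.3,0.01,0.11,0.08,1],[-12.3,-16.3,-2.3,0.01,0.11,0.08,1]]'
python3 -c "
from h import *
print(go(*final(155)))"
```

```text
clock: 13.22
eef_pos: [599.3, -361.5, 395.6]
tool_rot: [-0.728, -2.646, -0.152]
wrist_force: [1.4, 0.3, 0.3]
width: 27.6
finger_force: 30.0
(array([-3.08, -0.27,  6.89]), array([-0.001,  0.002,  0.004]))
```

```bash
python3 -m inch '[[-0.6,-0.1,1.2,0,0,0,1],[-1.2,-0.2,2.6,0,0,0,1],[-1.8,-0.3,4,0,0,0,1],[-2.4,-0.3,5.4,0,0,0,1],[-2.9,-0.3,6.4,0,0,0,1],[-3.1,-0.3,6.9,0,0,0,1],[-3.1,-0.3,6.9,0,0,0,1],[-3.1,-0.3,6.9,0,0,0,1]]'
python3 -c "
from h import *
print(go(*final(155)))
s=camera('side');t=camera('top');cv2.imwrite('pics/s7.png',s);cv2.imwrite('pics/t7.png',t)
print(proj('side',[[522.6,-318.5,155]]),proj('top',[[522.6,-318.5,155]]))
cv2.imwrite('pics/z7.png',np.hstack([cv2.resize(s[250:400,330:480],(400,400)),cv2.resize(t[140:290,380:530],(400,400))]))"
```

```text
clock: 13.88
eef_pos: [598.6, -365.0, 322.0]
tool_rot: [-0.73, -2.648, -0.149]
wrist_force: [0.4, 1.1, -0.8]
width: 28.0
finger_force: 30.0
(array([-0.04,  0.07,  0.19]), array([-0.002,  0.005,  0.003]))
[[425.87001259 322.8830583 ]] [[460.31363602 215.59728953]]
```

View pics/z7.png

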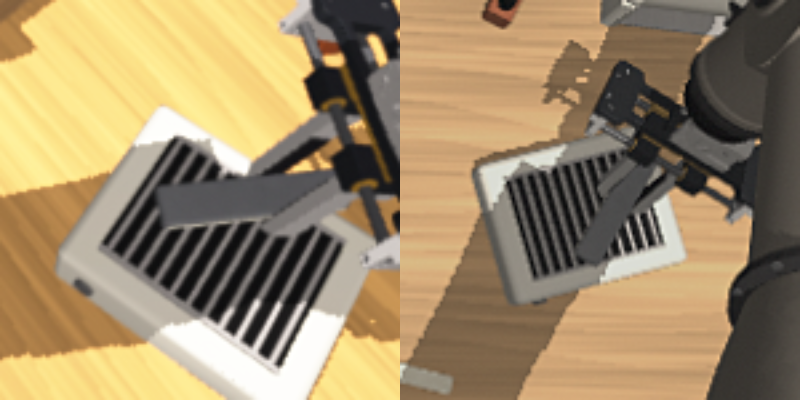

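```bash
python3 - <<'E'
from h import *
np.set_printoptions(precision=2,suppress=True)
print(tri((390.7,326.7),(450,237.5)), "expect 467,-285,161 if level")
st=robot.state();R=Ro.from_rotvec(st['tool_rot']).as_matrix();g=st['eef_pos']+180*R[:,2];print(g)
def pl(n,p):
    o,d=ray(n,p);return o+d*((g-o)@R[:,1])/(d@R[:,1])
for q in[(162,205),(210,199),(250,196)]: print("side plane",pl("side",(330+q[0]/2.667,250+q[1]/2.667)))
E
```

```text
(array([ 462.83, -286.78,  165.06]), np.float64(0.700328456763754)) expect 467,-285,161 if level
[ 537.89 -329.07  157.22]
side plane [ 465.63 -285.98  158.57]
side plane [ 493.61 -302.66  159.56]
side plane [ 517.91 -317.15  156.62]
```

The file's free end triangulates to about (463,-287,165) and its upper face sits near z 158–162 along its length. It is level within a few degrees and centred over the grille, with the grip firm at 28 mm.

```bash
python3 -c "
from plant import robot
print(robot.hand_in())"
```

```text
the job is handed in; nothing more can be done
None
```

The job is handed in with the drawer pulled about 185 mm open and the nail file held firmly, level to within a few degrees, about 10 cm above the middle of the grille. The block and brush were in their slots when last seen, just after the file came out; I took no last picture of the drawer.

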